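# Fasten and hold the access panel of a seal leak-test case

### The job

On the blue leak-test case, swing the yellow guard door wide open by its black handle, about square to where it was, and leave it open. Turn the red quarter-turn fastener clockwise until its black slot lines up with the two yellow marks on the panel, then press the grey panel all the way down flush against its gasket frame with the fingers and finish while still holding it pressed there. Leave the bottle, tape roll, seal and wrench where they are.

Things in the scene. Friction and masses are not known exactly. Their poses are not given: they have to be found in the camera images.
- case: blue leak-test case fixed to the bench, 200 x 180 mm, standing upright; origin at the centre of its underside on the bench, z up, x along its 200 mm side away from the robot at yaw 0. The top carries a black gasket in an aluminium frame (frame top at height 90 mm) and on it the grey access panel, centred over the origin. A gauge block with a round dial stands on its +y side (x 5 to 75, y 90 to 145 mm, top at 88 mm). The door's upright plate covers its -y side.
- door (a joint): yellow guard door, L-shaped: an upright plate 195 mm long along the case's -y side and, folded over from its top, a 175 x 150 mm, 4 mm thick roof over the panel and fastener, upper face 158 mm above the bench. Vertical hinge. Joint value in rad: 0 shut, grows counterclockwise seen from above (handle end first moves to the case's -y), stops at 1.75. It starts at 0 to 0.15 and a stiff hinge (0.12 N m) keeps it where it is left. It no longer covers the panel from about 1.2 rad.
- door_hinge (a point): point on the door's vertical hinge axis (case x +108, y -94 mm) at the height of the roof's upper face; its x axis turns with the door: the door reaches from here along -x
- door_handle: black bow handle, origin at the middle of its bar, on the door's roof; bar 12 mm thick, 90 mm long, parallel to the door's upright plate (its x axis, which is also the door's), its centre line 40 mm above the roof, held by a leg at each end; 153 mm along the door's -x from the hinge axis and 30 mm along its +y. Best pinched from above across the bar
- panel (a joint): grey access panel, 140 x 130 mm, 6 mm thick, guided to move only straight down. Joint value in m: 0 standing proud on its springy gasket (upper face 103 mm above the bench), 0.006 pressed fully home against the frame (upper face 97 mm). The gasket pushes back with about 4 N at first and 13 N fully home, and lifts the panel again when let go. It may be pressed anywhere
- press_spot (a point): centre of the upper face of the green round press pad on the panel, 26 mm across and 3 mm high, 45 mm from the panel's centre towards the case's +y; 106 mm above the bench while the panel is up
- fastener (a joint): red quarter-turn fastener at the panel's centre, on a vertical axis. Joint value in rad: angle of its slot from the two yellow marks, 0 when aligned, positive counterclockwise seen from above. It starts 0.8 to 1.45 rad counterclockwise of alignment, is turned clockwise (value falls), has no click or stop at alignment (stops at -0.4 and 1.6) and stays where it is left (0.06 N m of friction)
- fastener_grip (a point): point on the fastener's axis at the height to grip, 29 mm above the panel's upper face (the panel is then up: 132 mm above the bench); its x axis lies along the wing and the slot. The wing is a red block 44 mm long, 14 mm thick, its top 37 mm above the panel's upper face (8 mm above this point), on a round 46 mm foot 3 mm high; the black slot runs along its top. The yellow marks lie on the panel on the case's x axis, either side of the fastener, 32 to 62 mm from its axis
- bottle: clear bottle with yellow cap, 70 mm across, 200 mm tall, standing; origin at its underside. Bystander
- tape_roll: white tape roll, 70 mm across, 25 mm high, lying flat; origin at its underside. Bystander
- seal: steel mechanical-seal cartridge with brass tip, 68 mm across, 57 mm tall, standing; origin at its underside. Bystander
- wrench: steel wrench, 180 mm long, 8 mm thick, lying flat along its x axis; origin at the middle of its underside. Bystander

How it is judged:
By the outcome, as a careful person would: the job done as asked, in the order asked, and still so for the second after the job is handed in, while the arm keeps its last pose, push and grip.
It also fails if it takes over 59 s, if anything falls off the work surface, if the arm or the gripper's body presses on something with over 40 N, if the wrist force passes 120 N, or if a joint passes its speed limit or range.

### The arm

A 6-joint arm with a two-finger parallel gripper is mounted at the origin on the work surface. World frame = base frame: x ahead of the robot, y to its left, z up, the work surface at z = 0. Lengths are in m, angles in degrees, forces in N, time in s.
With the tool pointing down it reaches from about 0.375 to 0.9 m from the base axis. Payload 3.1 kg.
Tool frame: the origin (TCP) lies at the very end of the fingers, on their centre line; the grasp point (between the pads) lies 19 mm behind it; z points along the fingers, y is the direction in which the jaws open and shut (so a half turn about z gives the same grasp; the last joint's range is limited). The gripper opens to 87 mm and grips with 3 to 60 N. Pads are 19 mm wide; open, the fingers measure 117 mm over their backs; the gripper's body (75 mm by 190 mm) begins 51 mm behind the grasp point.
Start: joints at [-79.956, 30.224, 82.088, -0, 67.689, -10.227], TCP at [0.217, -0.586, 0.197] pointing down, gripper open.
Joint ranges: [-176.69, 176.69], [-43.24, 126.21], [12.49, 139.97], [-82, 262], [0, 151.66], [-163.58, 163.58]. Speed limits (degrees/s): [159.86, 159.86, 180, 180, 180, 180].

### API

Orientations are given as a 3x3 rotation matrix whose columns are the frame's x, y, z axes.
In Python, from rig import read_state, capture, hand_in gives the robot as it stands. The module is installed in compiled form; this text tells all that it offers.
- The arm moves only by the tool send_rows, never from a script. Its argument "moves" is one flat list of numbers, 7 for each row, row after row: the turn, a rotation vector about the world's x, y, z in degrees, then the shift along the world's x, y, z in cm, then the gripper's target within -1 to 1 (fully open at 1, half-way at 0, shut at -1). In form: [rx, ry, rz, tx, ty, tz, hand, rx, ry, rz, tx, ty, tz, hand, ...]. A call has 1 to 20 rows; each row shifts and turns the commanded pose from where the row before left it; what a row does not reach is not made up. A row lasts 1/10 s, in which the tool goes at most 50 mm and 8.59 degrees, less where a joint would pass 70% of its speed; a pose out of reach is approached as far as the arm can. A call with a gripper value outside its range is refused whole. The fingers move at their own pace and stop on an object; the grip force is fixed at half the most. Time passes only in rows, so rows that do not move let the fingers close. It gives the time, the measured TCP pose, the force and the opening at its end, in the units of the state.
- read_state(): the state, without advancing time (a new reading comes with each control period).
- capture(name): name is "scene" or "side" or "wrist"; returns a dict with "pixels" (384x512x3 uint8, red, green, blue), "vertical_fov" (degrees; the focal length in pixels is half the picture's height over the tangent of half this angle, whatever the lens; pixels are square), "cx", "cy" (the principal point, pixels), "dist" ([k1, k2, p1, p2, k3] as OpenCV has them; the pictures are not rectified), "rvec" (rotation vector, rad) and "tvec" (3), from world to camera coordinates, as OpenCV has them. Camera axes: x right, y down, z forward; pixel columns grow to the right and rows downward; lengths in m; the calibration is good to about 2 mm. A picture is of the moment at which its call begins. There is no depth.
- hand_in(): hands the job in, once; it reports no verdict.
The state is a dict: "time_s": time; "joint_positions": joint angles; "qvel": joint speeds; "tau": joint torques, N m; "position": TCP position; "tcp_rot": TCP orientation; "force": force on the tool from outside, world axes, zero at the start; "moment": the same for the moment, N m; "opening": opening from 0.0 (shut) to 1.0 (fully open).
Only numpy, scipy, OpenCV 4.12 (cv2) and the standard library are available. Lean on these libraries where they do the work, as an engineer would, in place of code of your own. Each camera call takes 0.05 s, during which the arm holds its last target.

## Working session

There is one attempt and no reset: what is moved stays moved. The work goes in short steps, Python scripts to look and compute and a tool call to move; the robot and the scene stay as the last step left them, time stands still between calls to the robot, and variables do not carry over. Pictures are saved under pics/ and viewed, and the job is handed in when it is done.

Besides the shell and the picture viewer there is one more tool, called after ">>>" as a command line: name --argument value ..., lists and objects as JSON in quotes. send_rows: Moves the arm, as the interface text tells. Its arguments: {"type":"object","properties":{"moves":{"type":"array","items":{"type":"number"}}},"required":["moves"]}

```bash
mkdir -p pics; cat > h.py <<'E'
import numpy as np, cv2
from rig import read_state, capture, hand_in
def cam(c):
    h=c["pixels"].shape[0]; f=h/2/np.tan(np.radians(c["vertical_fov"])/2)
    K=np.array([[f,0,c["cx"]],[0,f,c["cy"]],[0,0,1.]])
    R=cv2.Rodrigues(np.array(c["rvec"],float))[0]; t=np.array(c["tvec"],float).ravel()
    return K,np.array(c["dist"],float),R,t
def plane(c,uv,z):
    K,d,R,t=cam(c); p=cv2.undistortPoints(np.array(uv,float).reshape(-1,1,2),K,d).reshape(-1,2)
    o=-R.T@t; r=np.c_[p,np.ones(len(p))]@R
    return o+r*((z-o[2])/r[:,2])[:,None]
def proj(c,X):
    K,d,R,t=cam(c); return cv2.projectPoints(np.array(X,float).reshape(-1,1,3),cv2.Rodrigues(R)[0],t,K,d)[0].reshape(-1,2)
def tri(c1,u1,c2,u2):
    A=[];b=[]
    for c,u in((c1,u1),(c2,u2)):
        K,d,R,t=cam(c);p=cv2.undistortPoints(np.array(u,float).reshape(-1,1,2),K,d).reshape(2)
        o=-R.T@t;r=R.T@np.r_[p,1];r/=np.linalg.norm(r);M=np.eye(3)-np.outer(r,r);A.append(M);b.append(M@o)
    return np.linalg.lstsq(np.vstack(A),np.hstack(b),rcond=None)[0]
def save(c,n): cv2.imwrite(f"pics/{n}.png",c["pixels"][:,:,::-1])
E
python3 - <<'E'
from h import *
import pickle
for n in("scene","side","wrist"):
    c=capture(n);save(c,n+"0");K,d,R,t=cam(c);print(n,K[0,0],-R.T@t);pickle.dump(c,open(n+"0.pkl","wb"))
s=read_state();print(s["time_s"],s["position"],s["tcp_rot"],s["opening"])
E
```

```text
scene 405.4945047882914 [ 1.37460177 -0.69666241  0.96098778]
side 396.28905227999473 [-0.18709704  0.70018289  0.70091403]
wrist 328.66444600277276 [ 0.29222576 -0.55782513  0.38471181]
0.15 [ 0.21646868 -0.58567332  0.19638472] [[ 9.38066111e-01  3.46456198e-01 -2.71679028e-04]
 [ 3.46456161e-01 -9.38064725e-01  1.64329535e-03]
 [ 3.14477346e-04 -1.63564455e-03 -9.99998613e-01]] 1.0018756805580502
```

View pics/scene0.png

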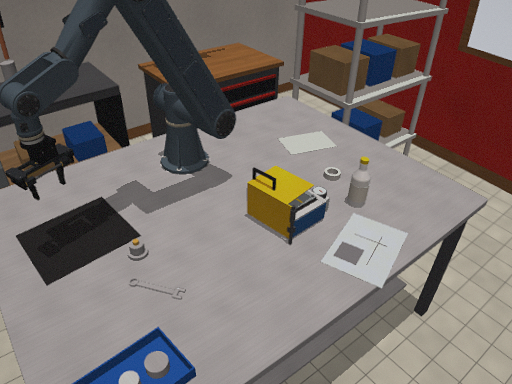

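View pics/side0.png

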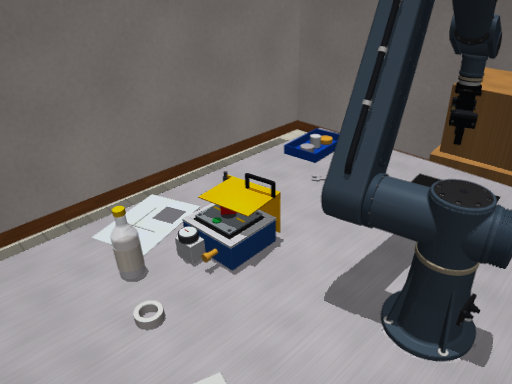

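View pics/wrist0.png

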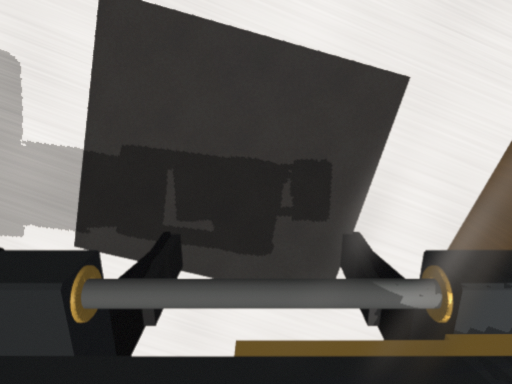

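The scene view shows the case around (290,200) with the handle at (263,178). The side view shows the roof at (237,195) and the handle at (260,184). I'll enlarge both.

```bash
python3 - <<'E'
import pickle,cv2
a=pickle.load(open("scene0.pkl","rb"))["pixels"][155:255,235:345,::-1]
b=pickle.load(open("side0.pkl","rb"))["pixels"][160:275,165:295,::-1]
cv2.imwrite("pics/zs.png",cv2.resize(a,None,fx=6,fy=6,interpolation=cv2.INTER_CUBIC)[:600])
cv2.imwrite("pics/zd.png",cv2.resize(b,None,fx=5,fy=5,interpolation=cv2.INTER_CUBIC)[:600])
E
```

```text
(no output)
```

View pics/zs.png

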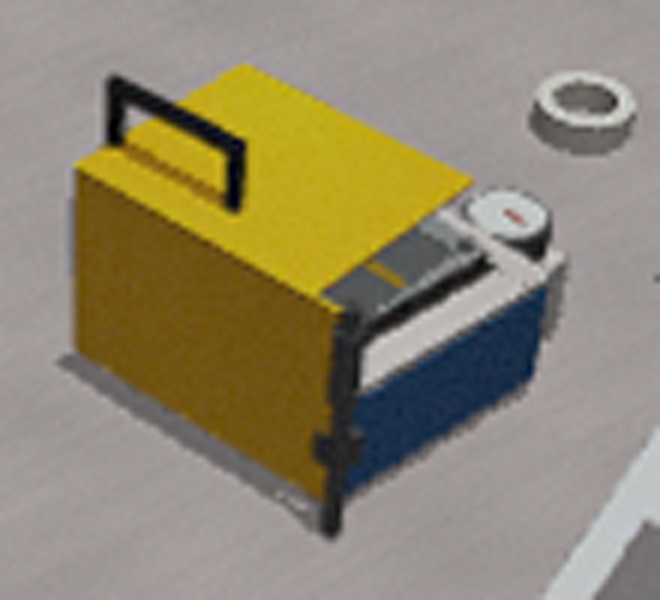

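View pics/zd.png

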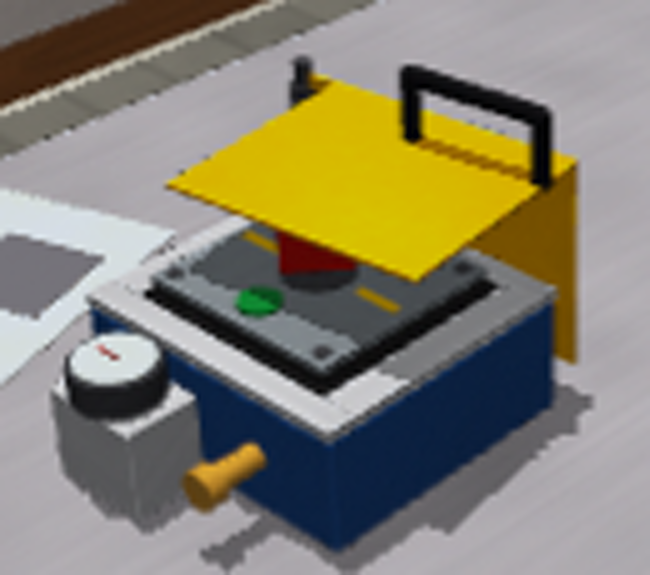

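```bash
cat > m.py <<'E'
from h import *
import pickle
a=pickle.load(open("scene0.pkl","rb"));b=pickle.load(open("side0.pkl","rb"))
S=lambda *p:np.array(p,float)/6+[235,155]
D=lambda *p:np.array(p,float)/5+[165,160]
np.set_printoptions(precision=4,suppress=True)
fr=plane(b,D([90,297],[333,437],[553,293]),.09);print("frame",fr,np.linalg.norm(np.diff(fr,axis=0),axis=1))
fs=plane(a,S([360,388],[560,258]),.09);print("frame scene",fs,np.linalg.norm(fs[1]-fs[0]))
rs=plane(a,S([78,167],[245,66],[472,180],[325,292]),.158)
rd=plane(b,D([575,162],[418,278],[168,185],[325,80]),.158)
print("roof",rs,rd,np.linalg.norm(np.diff(rd,axis=0),axis=1),np.linalg.norm(np.diff(rs,axis=0),axis=1))
print("bar scene",plane(a,S([117,84],[243,150]),.2));print("bar side",plane(b,D([405,74],[546,113]),.2))
print("marks",plane(b,D([262,243],[379,301]),.103));print("pad",plane(b,D([260,300]),.106))
for n,v in(("roofx s",rs[3]-rs[0]),("roofx d",rd[3]-rd[0]),("frame",fr[0]-fr[1]),("framey",fr[1]-fr[2])):print(n,np.degrees(np.arctan2(v[1],v[0])))
E
python3 m.py
```

```text
frame [[0.6412 0.2067 0.09  ]
 [0.4439 0.1956 0.09  ]
 [0.4554 0.0218 0.09  ]] [0.1975 0.1742]
frame scene [[0.6633 0.0412 0.09  ]
 [0.647  0.2161 0.09  ]] 0.17563004010329714
roof [[ 0.4802 -0.0156  0.158 ]
 [ 0.4561  0.1287  0.158 ]
 [ 0.6227  0.157   0.158 ]
 [ 0.6494  0.0215  0.158 ]] [[ 0.4668 -0.0078  0.158 ]
 [ 0.4427  0.1347  0.158 ]
 [ 0.6116  0.1657  0.158 ]
 [ 0.6451  0.0223  0.158 ]] [0.1445 0.1717 0.1472] [0.1463 0.169  0.1382]
bar scene [[0.4756 0.015  0.2   ]
 [0.5674 0.0307 0.2   ]]
bar side [[0.5535 0.039  0.2   ]
 [0.4641 0.0184 0.2   ]]
marks [[0.5987 0.1144 0.103 ]
 [0.5049 0.1082 0.103 ]]
pad [[0.5492 0.1559 0.106 ]]
roofx s 12.363097357063213
roofx d 9.595481390726231
frame 3.22954815014672
framey 93.7800582051416
```

>>> send_rows --moves '[0,0,-0.6,1.5,4,1.2,1,0,0,-0.6,1.5,4,1.2,1,0,0,-0.6,1.5,4,1.2,1,0,0,-0.6,1.5,4,1.2,1,0,0,-0.6,1.5,4,1.2,1,0,0,-0.6,1.5,4,1.2,1,0,0,-0.6,1.5,4,1.2,1,0,0,-0.6,1.5,4,1.2,1,0,0,-0.6,1.5,4,1.2,1,0,0,-0.6,1.5,4,1.2,1,0,0,-0.6,1.5,4,1.2,1,0,0,-0.6,1.5,4,1.2,1,0,0,-0.6,1.5,4,1.2,1,0,0,-0.6,1.5,4,1.2,1,0,0,-0.6,1.5,4,1.2,1,0,0,-0.6,1.5,4,1.2,1,0,0,0,0,0,0,1,0,0,0,0,0,0,1]'

```text
time_s: 1.95
position: [0.4562, 0.0544, 0.3889]
tcp_rot: [[0.982, 0.188, -0.001], [0.188, -0.982, -0.001], [-0.001, 0.0, -1.0]]
force: [-0.1, -0.2, 0.1]
opening: 1.0
```

```bash
python3 - <<'E'
from h import *
import pickle
c=capture("wrist");save(c,"wrist1");pickle.dump(c,open("wrist1.pkl","wb"));K,d,R,t=cam(c);print(-R.T@t,R)
s=read_state();print(s["time_s"],s["position"],s["tcp_rot"],s["force"])
E
```

```text
[0.53569411 0.06969704 0.57720674] [[ 1.88286005e-01 -9.82114210e-01 -2.43192258e-04]
 [-9.37570349e-01 -1.79819997e-01  2.97702216e-01]
 [-2.92421307e-01 -5.58251509e-02 -9.54658751e-01]]
2.0 [0.45586162 0.0535287  0.38851315] [[ 9.82570731e-01  1.85881640e-01 -1.66553214e-03]
 [ 1.85880906e-01 -9.82572107e-01 -5.86448825e-04]
 [-1.74551549e-03  2.66636829e-04 -9.99998441e-01]] [-0.47255322  0.29913369 -0.7182184 ]
```

View pics/wrist1.png

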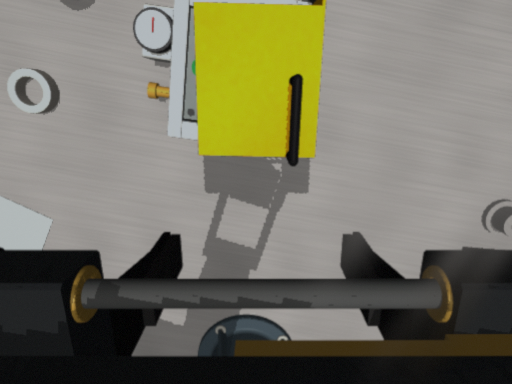

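The wrist view shows the roof's near edge from (198,155) to (315,157) and the handle bar from (296,75) to (293,163).

```bash
python3 - <<'E'
from h import *
import pickle
np.set_printoptions(precision=4,suppress=True)
c=pickle.load(open("wrist1.pkl","rb"));hsv=cv2.cvtColor(c["pixels"],cv2.COLOR_RGB2HSV)
m=(hsv[...,2]<45).astype(np.uint8);m[240:]=0
n,l,st,ce=cv2.connectedComponentsWithStats(m)
for i in range(1,n):
    if st[i,4]>200:
        ys,xs=np.nonzero(l==i);r=cv2.minAreaRect(np.c_[xs,ys].astype(np.float32));print(st[i],r)
        bp=cv2.boxPoints(r);print(bp)
y=cv2.inRange(hsv,(22,150,80),(35,255,255))
cn=max(cv2.findContours(y,0,2)[0],key=cv2.contourArea);r=cv2.approxPolyDP(cn,6,True).reshape(-1,2);print("roof px",r);print(plane(c,r,.158))
print("bar",plane(c,[[296.5,79],[293.3,160]],.204))
print(plane(c,[[198,156],[315,158]],.158))
E
```

```text
[286  75  16  91 829] ((293.55804443359375, 119.89778900146484), (11.405266761779785, 90.24351501464844), 3.012787342071533)
[[285.4917 164.6575]
 [290.2348  74.5387]
 [301.6244  75.1381]
 [296.8813 165.2569]]
roof px [[325   0]
 [194   3]
 [199 154]
 [284 156]
 [289  78]
 [298  73]
 [298 156]
 [314 155]]
[[ 0.6475  0.0178  0.158 ]
 [ 0.6166  0.1627  0.158 ]
 [ 0.4466  0.1341  0.158 ]
 [ 0.4647  0.0262  0.158 ]
 [ 0.5585  0.04    0.158 ]
 [ 0.5661  0.0306  0.158 ]
 [ 0.4681  0.0085  0.158 ]
 [ 0.4732 -0.0115  0.158 ]]
bar [[0.5566 0.0352 0.204 ]
 [0.4699 0.0195 0.204 ]]
[[ 0.4438  0.135   0.158 ]
 [ 0.4697 -0.0137  0.158 ]]
```

>>> send_rows --moves '[0,0,0,2.9,-1.3,-2,1,0,0,0,2.9,-1.3,-3,1,0,0,0,0,0,-4,1,0,0,0,0,0,-4,1,0,0,0,0,0,-3,1,0,0,0,0,0,-2,1,0,0,0,0,0,0,1,0,0,0,0,0,0,1]'

```text
time_s: 2.8
position: [0.5143, 0.0264, 0.2091]
tcp_rot: [[0.983, 0.183, -0.001], [0.183, -0.983, -0.0], [-0.001, -0.0, -1.0]]
force: [0.6, 0.3, 0.6]
opening: 1.0
```

```bash
python3 - <<'E'
from h import *
import pickle
c=capture("wrist");save(c,"wrist2");b=capture("side");save(b,"side2")
cv2.imwrite("pics/side2z.png",cv2.resize(b["pixels"][130:280,150:330,::-1],None,fx=4,fy=4))
s=read_state();print(s["time_s"],s["position"],s["force"])
E
```

```text
2.9 [0.51547693 0.0267904  0.21046397] [-0.04548524  0.16560013 -0.4089074 ]
```

View pics/wrist2.png

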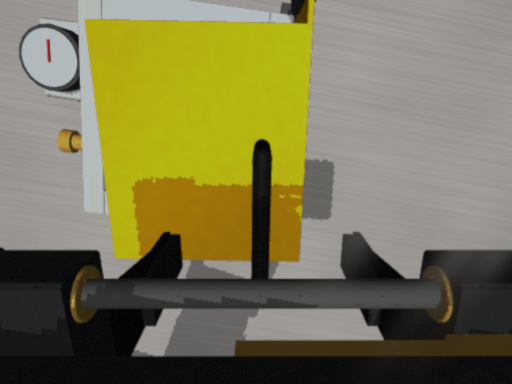

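View pics/side2z.png

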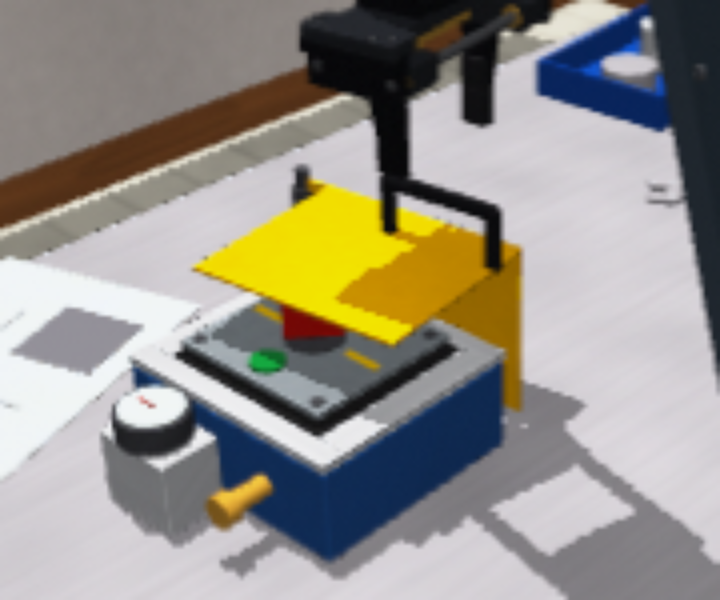

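The wrist view shows the bar at column 260, midway between the fingers (170 and 352). I'll go down and close.

>>> send_rows --moves '[0,0,0,0,0,-1.5,1,0,0,0,0,0,-1.5,1,0,0,0,0,0,0,-1,0,0,0,0,0,0,-1,0,0,0,0,0,0,-1,0,0,0,0,0,0,-1,0,0,0,0,0,0,-1,0,0,0,0,0,0,-1,0,0,0,0,0,0,-1,0,0,0,0,0,0,-1]'

```text
time_s: 3.9
position: [0.5146, 0.0277, 0.1792]
tcp_rot: [[0.983, 0.185, 0.0], [0.185, -0.983, 0.0], [0.0, 0.0, -1.0]]
force: [-0.5, 0.4, 0.6]
opening: 0.359
```

```bash
python3 - <<'E'
from h import *
s=read_state();print(s["time_s"],s["position"],s["tcp_rot"][:2],s["force"],s["moment"],s["opening"],s["joint_positions"])
# arc rows: hinge from present handle
yaw=np.degrees(np.arctan2(.183,.983));
def rot(a):a=np.radians(a);return np.array([[np.cos(a),-np.sin(a)],[np.sin(a),np.cos(a)]])
p=np.array(s["position"][:2]);h=p-rot(10.3)@[-.153,.03];print("hinge",h)
prev=p
for k in range(1,17):
    q=h+rot(5.5*k)@(p-h);print(k,np.round((q-prev)*100,2),q.round(3));prev=q
E
```

```text
3.9 [0.51457078 0.02774938 0.17916692] [[ 9.82694457e-01  1.85233913e-01  3.88235312e-05]
 [ 1.85233913e-01 -9.82694458e-01  7.29615241e-06]] [-0.50027818  0.44527641  0.61576752] [0.04403318 0.01219141 0.0209235 ] 0.35927561915787165 [-9.35273775e+00  2.32129019e+01  9.88374816e+01  9.13180850e-04
  5.79474896e+01  6.99720073e+01]
hinge [0.67046926 0.02558956]
1 [ 0.05 -1.5 ] [0.515 0.013]
2 [ 0.19 -1.48] [ 0.517 -0.002]
3 [ 0.34 -1.46] [ 0.52  -0.017]
4 [ 0.47 -1.42] [ 0.525 -0.031]
5 [ 0.61 -1.37] [ 0.531 -0.044]
6 [ 0.74 -1.3 ] [ 0.539 -0.058]
7 [ 0.86 -1.23] [ 0.547 -0.07 ]
8 [ 0.97 -1.14] [ 0.557 -0.081]
9 [ 1.08 -1.04] [ 0.568 -0.092]
10 [ 1.17 -0.93] [ 0.579 -0.101]
11 [ 1.25 -0.82] [ 0.592 -0.109]
12 [ 1.33 -0.69] [ 0.605 -0.116]
13 [ 1.39 -0.56] [ 0.619 -0.122]
14 [ 1.43 -0.43] [ 0.633 -0.126]
15 [ 1.47 -0.29] [ 0.648 -0.129]
16 [ 1.49 -0.14] [ 0.663 -0.13 ]
```

>>> send_rows --moves '[0,0,0,0,0,0,-1,0,0,0,0,0,0,-1,0,0,0,0,0,0,-1,0,0,0,0,0,0,-1,0,0,0,0,0,0,-1,0,0,0,0,0,0,-1]'

```text
time_s: 4.5
position: [0.5146, 0.0277, 0.1791]
tcp_rot: [[0.983, 0.185, 0.0], [0.185, -0.983, -0.0], [0.0, 0.0, -1.0]]
force: [0.4, -0.5, -0.2]
opening: 0.009
```

It closed completely (0.009, where the bar should give 0.14), so the bar isn't between the fingers. I'll look.

```bash
python3 - <<'E'
from h import *
import pickle
for n in("wrist","side","scene"):
    c=capture(n);pickle.dump(c,open(n+"3.pkl","wb"));save(c,n+"3")
    if n!="wrist":
        u,v=proj(c,[[.5146,.0277,.198]])[0].astype(int);print(n,u,v)
        z=cv2.resize(c["pixels"][v-65:v+65,u-65:u+65,::-1],None,fx=4,fy=4);cv2.drawMarker(z,(260,260),(255,0,255),0,10);cv2.imwrite(f"pics/{n}3z.png",z)
E
```

```text
side 258 178
scene 264 173
```

View pics/wrist3.png

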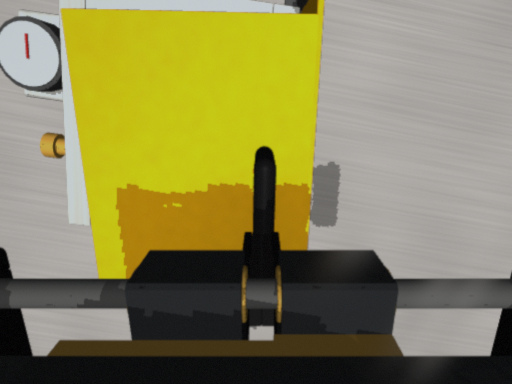

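View pics/side3z.png

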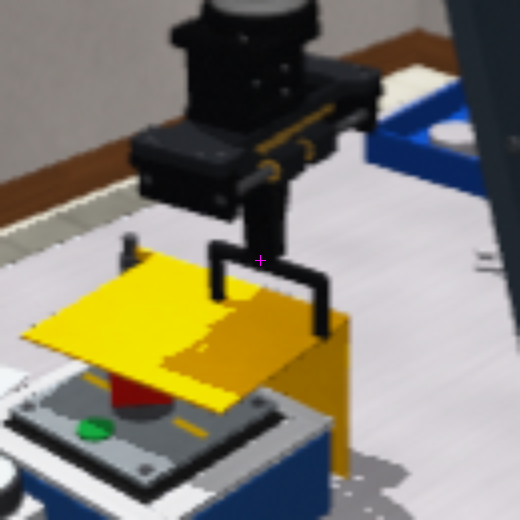

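View pics/scene3z.png

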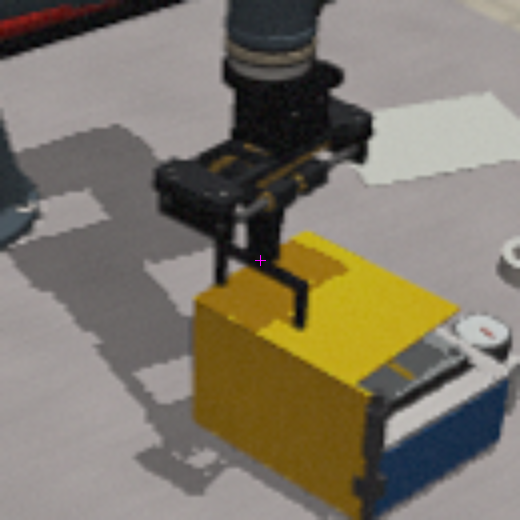

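```bash
python3 - <<'E'
from h import *
import pickle
c=pickle.load(open("side3.pkl","rb"));
im=c["pixels"][...,::-1].copy()
print(proj(c,[[.5146,.0277,.179],[.5146,.0277,.198],[.5155,.0268,.2105],[.5155+.05*.185,.0268-.05*.983,.2105],[.5155-.05*.185,.0268+.05*.983,.2105]]))
z=cv2.resize(im[145:205,235:305],None,fx=9,fy=9,interpolation=cv2.INTER_NEAREST).astype(float)
z=np.clip((z/255)**.45*255,0,255).astype(np.uint8);cv2.imwrite("pics/z3a.png",z)
c=pickle.load(open("scene3.pkl","rb"));print(proj(c,[[.5146,.0277,.179],[.5146,.0277,.198]]))
im=c["pixels"][...,::-1].copy()
z=cv2.resize(im[145:205,235:305],None,fx=9,fy=9,interpolation=cv2.INTER_NEAREST).astype(float)
z=np.clip((z/255)**.45*255,0,255).astype(np.uint8);cv2.imwrite("pics/z3b.png",z)
E
```

```text
[[258.75294134 184.54390211]
 [258.61650399 178.47848143]
 [258.53060669 174.22285791]
 [268.63543955 167.53481061]
 [247.74513051 181.3650293 ]]
[[264.44381202 178.12304265]
 [264.62425564 173.46454715]]
```

View pics/z3a.png

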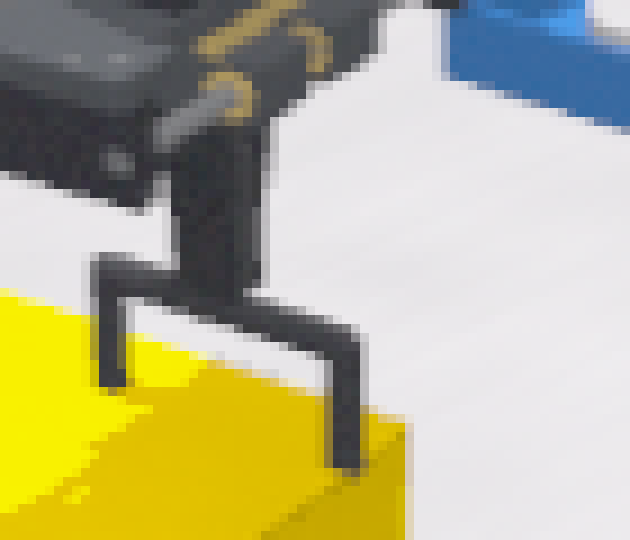

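View pics/z3b.png

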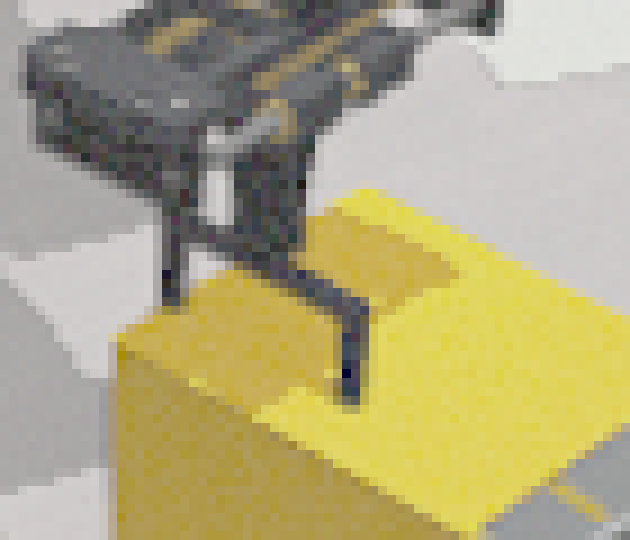

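Both outside views show the finger ends about 20 mm higher than the reported TCP (side view: tip at row 177, expected 184.5; scene view: about 5 px high). So the fingers shut above the bar. I'll open and go down in small steps, watching force and images.

>>> send_rows --moves '[0,0,0,0,0,0,0.2,0,0,0,0,0,0,0.2,0,0,0,0,0,0,0.2,0,0,0,0,0,0,0.2,0,0,0,0,0,0,0.2,0,0,0,0,0,0,0.2,0,0,0,0,0,0,0.2,0,0,0,0,0,0,0.2,0,0,0,0,0,-1,0.2,0,0,0,0,0,0,0.2]'

```text
time_s: 5.65
position: [0.5134, 0.0279, 0.1678]
tcp_rot: [[0.983, 0.185, -0.003], [0.185, -0.983, 0.0], [-0.003, -0.001, -1.0]]
force: [0.3, -0.3, 1.2]
opening: 0.601
```

```bash
cat > look.py <<'E'
from h import *
import pickle,sys
k=sys.argv[1];s=read_state();p=s["position"]
out=[]
for n in("side","scene"):
    c=capture(n);pickle.dump(c,open(n+k+".pkl","wb"))
    u,v=proj(c,[p])[0].astype(int)
    w=45; u0,v0=np.clip(u-w,0,512-2*w),np.clip(v-w,0,384-2*w)
    z=cv2.resize(c["pixels"][v0:v0+2*w,u0:u0+2*w,::-1],(400,400),interpolation=cv2.INTER_CUBIC).astype(float);z=np.clip((z/255)**.5*255,0,255).astype(np.uint8)
    cv2.drawMarker(z,(int((u-u0)*400/2/w),int((v-v0)*400/2/w)),(255,0,255),0,10);out.append(z)
cv2.imwrite(f"pics/look{k}.png",np.hstack(out))
print(s["time_s"],p,s["force"],s["moment"],s["opening"])
E
python3 look.py 4
```

```text
5.65 [0.51340599 0.02788216 0.16779299] [ 0.34143411 -0.34505472  1.21543369] [-0.03454713  0.06317367  0.00704422] 0.6007630799855543
```

View pics/look4.png

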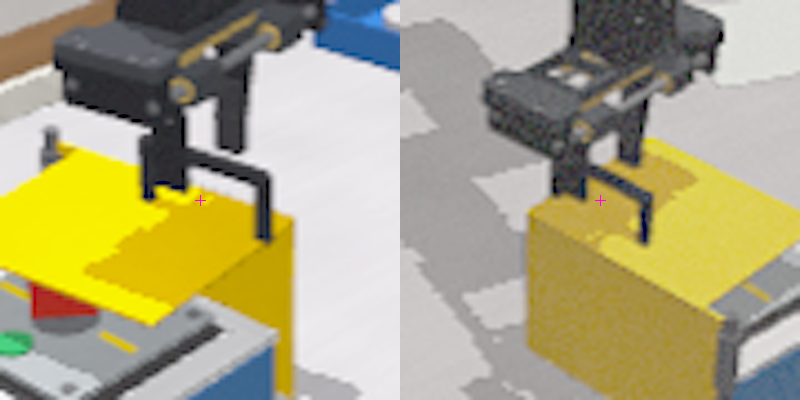

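The fingers now straddle the bar with their tips a little below its top. I'll go 1 cm lower and close.

>>> send_rows --moves '[0,0,0,0,0,-0.8,0.2,0,0,0,0,0,0,-1,0,0,0,0,0,0,-1,0,0,0,0,0,0,-1,0,0,0,0,0,0,-1,0,0,0,0,0,0,-1,0,0,0,0,0,0,-1,0,0,0,0,0,0,-1,0,0,0,0,0,0,-1,0,0,0,0,0,0,-1,0,0,0,0,0,0,-1]'

```text
time_s: 6.85
position: [0.5148, 0.0276, 0.1613]
tcp_rot: [[0.983, 0.185, 0.0], [0.185, -0.983, -0.0], [0.0, 0.0, -1.0]]
force: [0.4, -1.5, 0.5]
opening: 0.129
```

```bash
python3 look.py 5
```

```text
6.85 [0.51479871 0.02760902 0.16127981] [ 0.39814525 -1.51558814  0.46386204] [-0.21420671 -0.0158927  -0.11842521] 0.12929308135894302
```

View pics/look5.png

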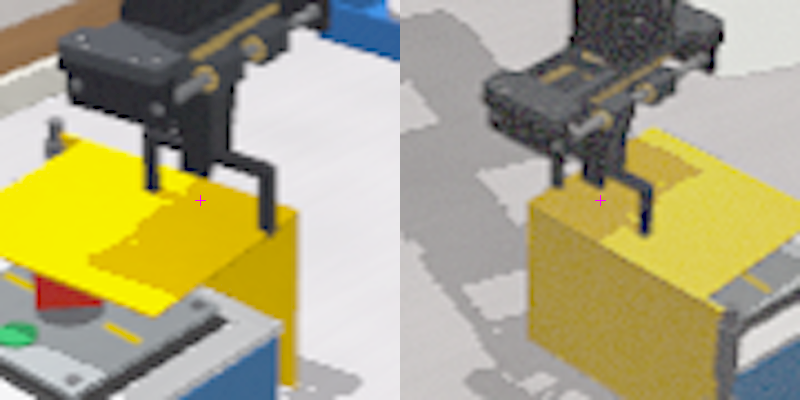

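Gripped (opening 0.13, about 11 mm, bar between the fingers). Now the first half of the swing.

>>> send_rows --moves '[0,0,5.5,0.05,-1.5,0,-1,0,0,5.5,0.19,-1.48,0,-1,0,0,5.5,0.34,-1.46,0,-1,0,0,5.5,0.47,-1.42,0,-1,0,0,5.5,0.61,-1.37,0,-1,0,0,5.5,0.74,-1.3,0,-1,0,0,0,0,0,0,-1,0,0,0,0,0,0,-1]'

```text
time_s: 7.75
position: [0.5375, -0.0585, 0.1613]
tcp_rot: [[0.724, 0.69, -0.002], [0.69, -0.724, -0.001], [-0.003, -0.001, -1.0]]
force: [-4.7, -4.3, 4.5]
opening: 0.128
```

```bash
python3 look.py 6
```

```text
7.75 [ 0.53746632 -0.05850353  0.161258  ] [-4.68779042 -4.30476268  4.51164314] [-0.69237343  0.70064762 -0.07413118] 0.12779252560433565
```

View pics/look6.png

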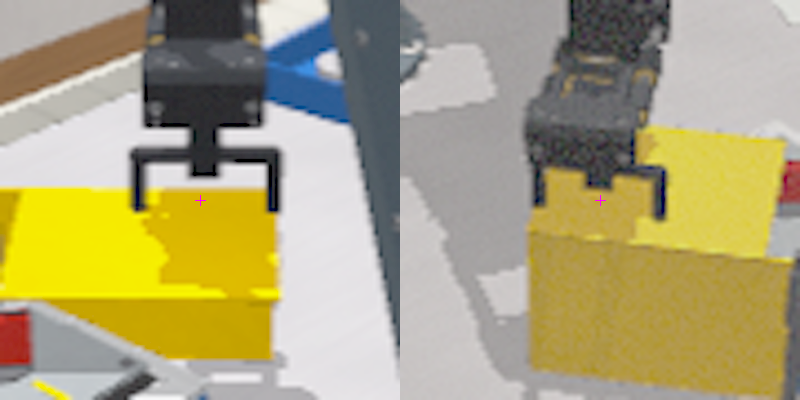

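>>> send_rows --moves '[0,0,5.5,0.86,-1.23,0,-1,0,0,5.5,0.97,-1.14,0,-1,0,0,5.5,1.08,-1.04,0,-1,0,0,5.5,1.17,-0.93,0,-1,0,0,5.5,1.25,-0.82,0,-1,0,0,5.5,1.33,-0.69,0,-1,0,0,5.5,1.39,-0.56,0,-1,0,0,5.5,1.43,-0.43,0,-1,0,0,5.5,1.47,-0.29,0,-1,0,0,3.5,0.94,-0.1,0,-1,0,0,0,0,0,0,-1,0,0,0,0,0,0,-1]'

```text
time_s: 9.05
position: [0.6584, -0.1321, 0.1613]
tcp_rot: [[-0.117, 0.993, 0.002], [0.993, 0.117, -0.005], [-0.005, 0.001, -1.0]]
force: [-0.8, -7.5, 1.0]
opening: 0.126
```

```bash
python3 look.py 7
```

```text
9.05 [ 0.65837984 -0.1321188   0.161338  ] [-0.81262691 -7.45804056  1.04379795] [-1.1597556  -0.02615462  0.13466463] 0.1258254880250412
```

View pics/look7.png

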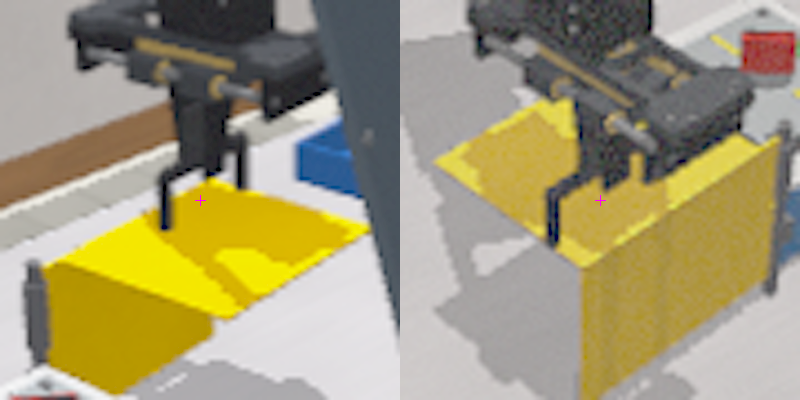

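The door is open and swung about 86°. I'll release, lift, and move the camera over the panel.

>>> send_rows --moves '[0,0,0,0,0,0,0.3,0,0,0,0,0,0,0.3,0,0,0,0,0,0,0.3,0,0,0,0,0,0,0.3,0,0,0,0,0,0,0.3,0,0,0,0,0,3,0.3,0,0,0,0,0,4.5,0.3,0,0,0,0,0,4.5,0.3,0,0,-5.4,-2.8,3.4,1.5,0.3,0,0,-5.4,-2.8,3.4,0.5,0.3,0,0,-5.4,-2.8,3.4,0,0.3,0,0,-5.4,-2.8,3.4,0,0.3,0,0,-5.4,-2.8,3.4,0,0.3,0,0,0,0,0,0,0.3,0,0,0,0,0,0,0.3,0,0,0,0,0,0,0.3]'

```text
time_s: 10.75
position: [0.5185, 0.0395, 0.3014]
tcp_rot: [[0.347, 0.938, 0.001], [0.938, -0.347, -0.001], [-0.0, 0.002, -1.0]]
force: [-0.3, -0.3, -0.2]
opening: 0.65
```

```bash
python3 - <<'E'
from h import *
import pickle
for n in("wrist","scene","side"):
    c=capture(n);save(c,n+"8");pickle.dump(c,open(n+"8.pkl","wb"))
s=read_state();print(s["time_s"],s["position"],s["tcp_rot"][:2],s["force"])
E
```

```text
10.9 [0.51838337 0.03918031 0.30095753] [[ 3.48552289e-01  9.37289325e-01  1.49788866e-04]
 [ 9.37289337e-01 -3.48552279e-01 -8.65168730e-05]] [ 1.07952125 -0.33316841 -0.80986551]
```

View pics/wrist8.png

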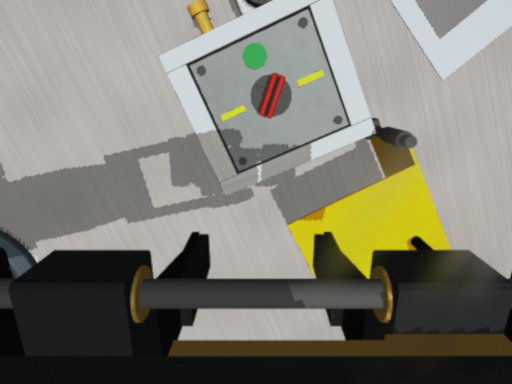

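View pics/scene8.png

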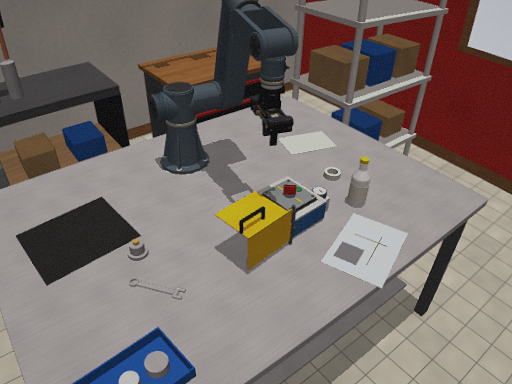

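The wrist view shows the door clear of the panel, the red wing at (272,95), marks at (233,113) and (311,78), and the green pad at (255,57).

```bash
cat > fm.py <<'E'
from h import *
import pickle,sys
np.set_printoptions(precision=4,suppress=True)
c=pickle.load(open(sys.argv[1],"rb"));dz=float(sys.argv[2]) if len(sys.argv)>2 else 0
hsv=cv2.cvtColor(c["pixels"],cv2.COLOR_RGB2HSV)
def comps(m,lo):
    n,l,st,ce=cv2.connectedComponentsWithStats(m)
    for i in range(1,n):
        if st[i,4]>lo: yield st[i],ce[i],l==i
red=(cv2.inRange(hsv,(0,170,60),(8,255,255))|cv2.inRange(hsv,(172,170,60),(180,255,255)))
def ang(v):return np.degrees(np.arctan2(v[1],v[0]))
red[240:]=0
r=cv2.morphologyEx(red,cv2.MORPH_CLOSE,np.ones((5,5)))
for st,ce,l in comps(r,150):
    ys,xs=np.nonzero(l);P=plane(c,np.c_[xs,ys],.14-dz)[:,:2];w=P.mean(0);u,s,vt=np.linalg.svd(P-w,full_matrices=False)
    R=cv2.minAreaRect(((P-w)*1000).astype(np.float32));print("wing",st,w,"ang",ang(vt[0])%180,R)
    # slot: dark inside wing hull
hull=cv2.convexHull(np.argwhere(r>0)[:,::-1].astype(np.int32)) if r.any() else None
if hull is not None:
    hm=np.zeros_like(r);cv2.fillConvexPoly(hm,hull,255);hm=cv2.erode(hm,np.ones((3,3)))
    ys,xs=np.nonzero((hm>0)&(hsv[...,2]<70))
    if len(xs)>5:
        P=plane(c,np.c_[xs,ys],.14-dz)[:,:2];w=P.mean(0);vt=np.linalg.svd(P-w,full_matrices=False)[2];print("slot",len(xs),w,ang(vt[0])%180)
ml=[]
yl=cv2.inRange(hsv,(22,150,80),(35,255,255));yl[240:]=0
for st,ce,l in comps(yl,40):
    if st[4]<900 and max(st[2:4])<60:
        q=plane(c,[ce],.103-dz)[0];ml.append(q);print("mark",st,q)
if len(ml)==2:
    a=ml[0]-ml[1];print("centre",(ml[0]+ml[1])/2,"case yaw",(ang(a)+90)%180-90,"dist",np.linalg.norm(a))
for st,ce,l in comps(cv2.inRange(hsv,(50,100,50),(85,255,255)),60):print("pad",st,plane(c,[ce],.106-dz))
E
python3 fm.py wrist8.pkl
```

```text
wing [260  73  25  45 575] [0.5552 0.1107] ang 50.43785813876846 ((-0.14729881286621094, -0.2552528381347656), (42.41910934448242, 13.504549026489258), 50.66537857055664)
slot 98 [0.5553 0.1104] 50.68641420374456
mark [192   0  18  32 176] [0.5134 0.2125 0.103 ]
mark [297  70  26  16 147] [0.6023 0.1129 0.103 ]
mark [221 106  25  14 143] [0.5083 0.1078 0.103 ]
pad [243  43  24  26 478] [[0.5527 0.1554 0.106 ]]
```

Marks are centred at (0.5553, 0.1104) and 94.1 mm apart (nominal 94). Case yaw is 3.1° and the wing is at 50.5°, so the fastener stands at about 0.83 rad. The pad fits as well. I'll approach the wing.

>>> send_rows --moves '[0,0,-6.4,1.2,2.4,0,0.3,0,0,-6.4,1.2,2.4,0,0.3,0,0,-6.3,1.3,2.3,0,0.3,0,0,0,0,0,-4,0.3,0,0,0,0,0,-4,0.3,0,0,0,0,0,-4,0.3,0,0,0,0,0,-3,0.3,0,0,0,0,0,0,0.3,0,0,0,0,0,0,0.3]'

```text
time_s: 11.8
position: [0.5552, 0.1106, 0.151]
tcp_rot: [[0.636, 0.772, -0.001], [0.772, -0.636, 0.0], [-0.0, -0.0, -1.0]]
force: [0.5, 0.4, 0.8]
opening: 0.653
```

```bash
python3 look.py 9; python3 -c "
from h import *
c=capture('wrist');save(c,'wrist9');print(np.array(read_state()['tcp_rot'])[:2].round(3))"
```

```text
11.8 [0.55519667 0.1105886  0.15101558] [0.49319975 0.43742975 0.81121076] [-0.0471932  -0.12008122 -0.03492863] 0.6527749947654969
[[ 0.635  0.772  0.004]
 [ 0.772 -0.635 -0.   ]]
```

View pics/look9.png

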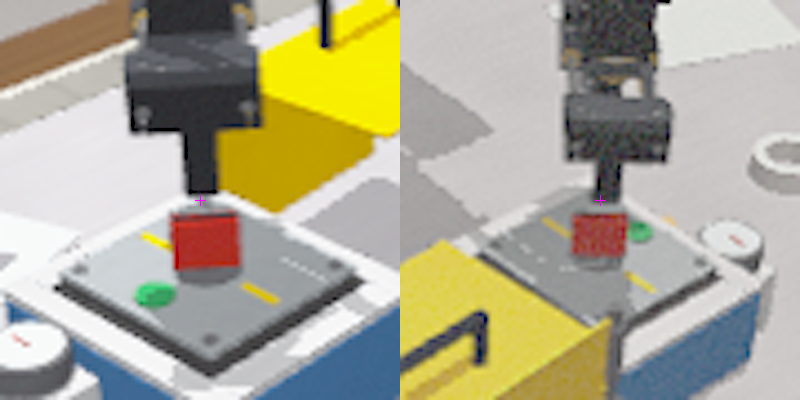

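View pics/wrist9.png

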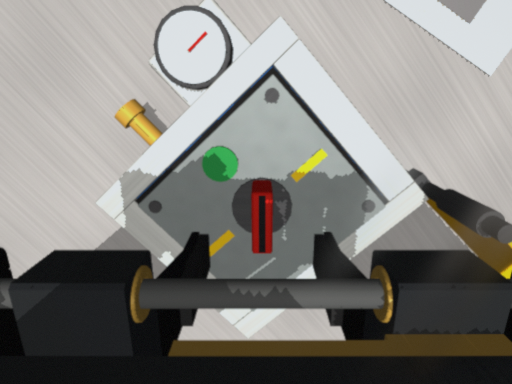

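>>> send_rows --moves '[0,0,0,0,0,-3,0.3,0,0,0,0,0,-1.5,0.3,0,0,0,0,0,-1,0.3,0,0,0,0,0,0,0.3]'

```text
time_s: 12.35
position: [0.5545, 0.1111, 0.0962]
tcp_rot: [[0.635, 0.772, -0.0], [0.772, -0.635, -0.0], [-0.0, -0.0, -1.0]]
force: [0.1, -0.2, 0.5]
opening: 0.652
```

```bash
python3 look.py 10
```

```text
12.35 [0.55448178 0.11111658 0.09616163] [ 0.14912201 -0.22995839  0.53577175] [-0.0337233  -0.03857746 -0.00086922] 0.6519362918648861
```

View pics/look10.png

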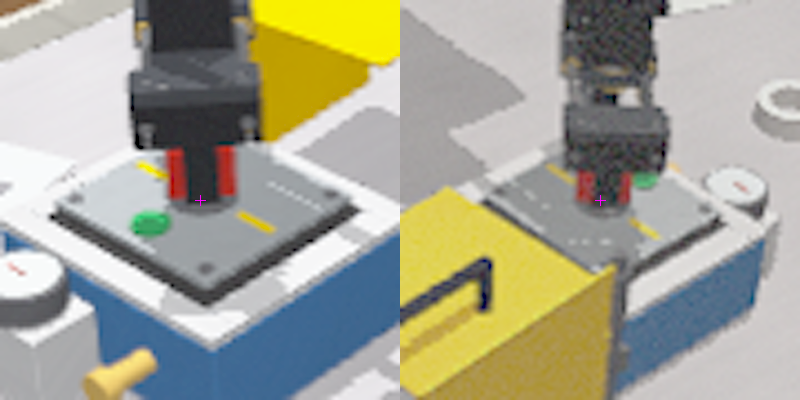

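No contact force at a reported z of 0.096, which is below the panel face at 0.103, so the offset is confirmed. Closing on the wing.

>>> send_rows --moves '[0,0,0,0,0,0,-1,0,0,0,0,0,0,-1,0,0,0,0,0,0,-1,0,0,0,0,0,0,-1,0,0,0,0,0,0,-1,0,0,0,0,0,0,-1,0,0,0,0,0,0,-1,0,0,0,0,0,0,-1,0,0,0,0,0,0,-1,0,0,0,0,0,0,-1]'

```text
time_s: 13.45
position: [0.5562, 0.1099, 0.0963]
tcp_rot: [[0.635, 0.773, 0.003], [0.773, -0.635, -0.002], [0.001, 0.004, -1.0]]
force: [3.7, -3.9, -2.2]
opening: 0.161
```

```bash
python3 -c "
from h import *
s=read_state();r=np.array(s['tcp_rot']);print(s['time_s'],s['position'],np.degrees(np.arctan2(r[1,0],r[0,0])),s['force'],s['moment'],s['opening'],s['joint_positions'])"
```

```text
13.45 [0.55618283 0.10989158 0.09625799] 50.599026391105205 [ 3.74242024 -3.86383596 -2.17156447] [-0.64509402 -0.49424782  0.02321586] 0.16113101343846026 [-5.07370174e-02  3.35684703e+01  9.58878149e+01 -1.38503865e-01
  5.03646333e+01  3.94384775e+01]
```

>>> send_rows --moves '[0,0,-5.3,0,0,0,-1,0,0,-5.3,0,0,0,-1,0,0,-5.3,0,0,0,-1,0,0,-5.3,0,0,0,-1,0,0,-5.3,0,0,0,-1,0,0,-5.3,0,0,0,-1,0,0,-5.3,0,0,0,-1,0,0,-5.3,0,0,0,-1,0,0,-5.1,0,0,0,-1,0,0,0,0,0,0,-1,0,0,0,0,0,0,-1]'

```text
time_s: 14.55
position: [0.5559, 0.1103, 0.0963]
tcp_rot: [[0.998, 0.056, 0.003], [0.056, -0.998, -0.001], [0.003, 0.001, -1.0]]
force: [4.1, -4.8, -2.5]
opening: 0.157
```

```bash
python3 -c "
from h import *
s=read_state();r=np.array(s['tcp_rot']);print(s['time_s'],s['position'],np.degrees(np.arctan2(r[1,0],r[0,0])),s['force'],s['moment'],s['opening'],s['joint_positions'])
c=capture('wrist');save(c,'wrist11')
import pickle;pickle.dump(c,open('wrist11.pkl','wb'))"; python3 fm.py wrist11.pkl
```

```text
14.55 [0.55592717 0.11030995 0.09627417] 3.1880801820658236 [ 4.14182619 -4.84034657 -2.48061547] [-0.68155447 -0.58117209 -0.06712352] 0.15741684957545404 [-3.19426384e-02  3.35605199e+01  9.59028060e+01 -8.54643049e-02
  5.03766435e+01  8.68344909e+01]
wing [247 204  30  36 875] [0.5786 0.1114] ang 3.628454742556272 ((-0.2555227279663086, -0.04128742218017578), (17.768709182739258, 13.952507972717285), 3.1893370151519775)
slot 641 [0.5778 0.121 ] 68.1018842726518
mark [256 131  12  53 636] [0.6024 0.1127 0.103 ]
pad [ 164  216   44   35 1301] [[0.5544 0.1551 0.106 ]]
```

View pics/wrist11.png

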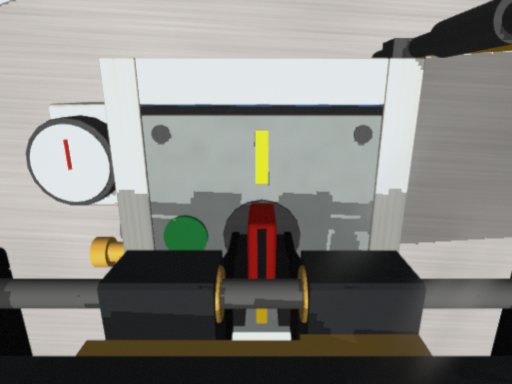

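The wing looks in line with the mark. I'll release, lift and verify from above, closing the fingers afterwards for the press.

>>> send_rows --moves '[0,0,0,0,0,0,0.1,0,0,0,0,0,0,0.1,0,0,0,0,0,0,0.1,0,0,0,0,0,0,0.1,0,0,0,0,0,0,0.1,0,0,0,0,0,3,0.1,0,0,0,0,0,4,0.1,0,0,0,0,0,4,0.1,0,0,0,-3,0,3,-1,0,0,0,-4,0,3,-1,0,0,0,0,0,0,-1,0,0,0,0,0,0,-1]'

```text
time_s: 15.8
position: [0.4843, 0.1114, 0.2672]
tcp_rot: [[0.999, 0.054, 0.003], [0.054, -0.999, 0.0], [0.003, 0.0, -1.0]]
force: [-0.4, 0.4, -0.1]
opening: 0.269
```

```bash
python3 -c "
from h import *
s=read_state();r=np.array(s['tcp_rot']);print(s['time_s'],s['position'],np.degrees(np.arctan2(r[1,0],r[0,0])),s['force'],s['opening'])
c=capture('wrist');save(c,'wrist12')
import pickle;pickle.dump(c,open('wrist12.pkl','wb'))"; python3 fm.py wrist12.pkl
```

```text
15.8 [0.48434591 0.11136027 0.2672283 ] 3.0964708296130397 [-0.36587488  0.39445564 -0.11313656] 0.2692123944234973
wing [260  81  14  48 600] [0.5545 0.1103] ang 3.7322271150712254 ((0.4578437805175781, -0.10067558288574219), (42.071746826171875, 12.279840469360352), 3.1207268238067627)
slot 112 [0.558  0.1103] 3.102051365831443
mark [264  39   6  32 191] [0.6023 0.1125 0.103 ]
mark [157 133  27   7 147] [0.5164 0.2118 0.103 ]
mark [263 136   6  27 150] [0.5083 0.1078 0.103 ]
pad [210  91  25  26 504] [[0.5529 0.1552 0.106 ]]
```

View pics/wrist12.png

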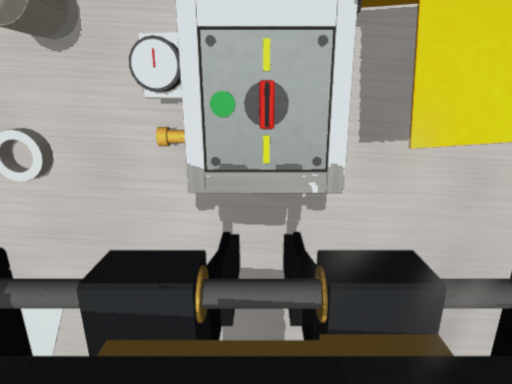

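The slot is at 3.1° and the marks at 2.9°, so they are aligned within about half a degree. Moving over the pad and closing the fingers.

>>> send_rows --moves '[0,0,0,2.3,1.5,-2,-1,0,0,0,2.3,1.5,-3,-1,0,0,0,2.3,1.4,-3,-1,0,0,0,0,0,-3,-1,0,0,0,0,0,-3,-1,0,0,0,0,0,-2.5,-1,0,0,0,0,0,0,-1,0,0,0,0,0,0,-1]'

```text
time_s: 16.65
position: [0.5535, 0.155, 0.0998]
tcp_rot: [[0.999, 0.053, -0.002], [0.053, -0.999, -0.0], [-0.002, -0.0, -1.0]]
force: [0.4, 0.7, 0.9]
opening: 0.005
```

```bash
python3 look.py 13
```

```text
16.65 [0.5535347  0.1550303  0.09980454] [0.41268318 0.74938005 0.87913514] [ 0.01462851 -0.01576176 -0.01857165] 0.005364334805613475
```

View pics/look13.png

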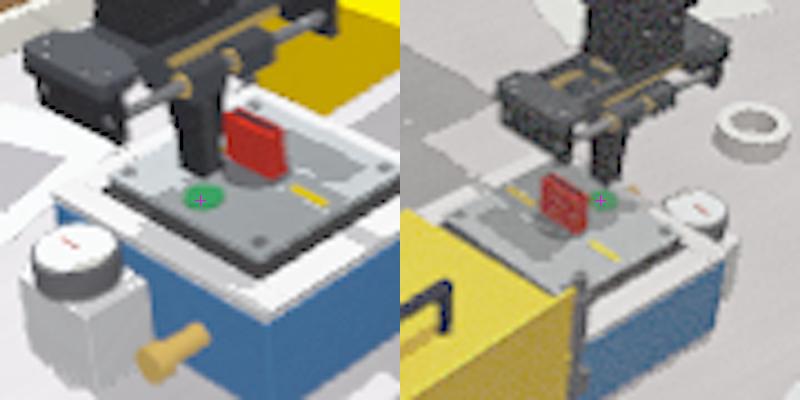

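>>> send_rows --moves '[0,0,0,0,0,-0.8,-1,0,0,0,0,0,-0.4,-1,0,0,0,0,0,-0.4,-1,0,0,0,0,0,0,-1]'

```text
time_s: 17.15
position: [0.553, 0.1551, 0.0848]
tcp_rot: [[0.999, 0.053, -0.001], [0.053, -0.999, -0.0], [-0.001, -0.0, -1.0]]
force: [-0.6, -0.6, -0.5]
opening: 0.007
```

>>> send_rows --moves '[0,0,0,0,0,-0.2,-1,0,0,0,0,0,-0.2,-1,0,0,0,0,0,0,-1]'

```text
time_s: 17.45
position: [0.5536, 0.1552, 0.0812]
tcp_rot: [[0.999, 0.054, 0.0], [0.054, -0.999, 0.0], [0.0, -0.0, -1.0]]
force: [-0.5, 0.1, -0.6]
opening: 0.008
```

>>> send_rows --moves '[0,0,0,0,0,-0.2,-1,0,0,0,0,0,0,-1]'

```text
time_s: 17.65
position: [0.5537, 0.1552, 0.0798]
tcp_rot: [[0.999, 0.054, 0.001], [0.054, -0.999, 0.0], [0.001, -0.0, -1.0]]
force: [-1.5, 0.1, 5.9]
opening: 0.005
```

>>> send_rows --moves '[0,0,0,0,0,-0.2,-1,0,0,0,0,0,0,-1]'

```text
time_s: 17.85
position: [0.5537, 0.1552, 0.0782]
tcp_rot: [[0.999, 0.054, 0.001], [0.054, -0.999, -0.0], [0.001, 0.0, -1.0]]
force: [-2.0, -0.0, 8.4]
opening: 0.003
```

>>> send_rows --moves '[0,0,0,0,0,-0.2,-1,0,0,0,0,0,0,-1]'

```text
time_s: 18.05
position: [0.5537, 0.1552, 0.0766]
tcp_rot: [[0.999, 0.054, 0.001], [0.054, -0.999, -0.0], [0.001, 0.0, -1.0]]
force: [-2.4, -0.8, 10.8]
opening: 0.008
```

>>> send_rows --moves '[0,0,0,0,0,-0.2,-1,0,0,0,0,0,0,-1]'

```text
time_s: 18.25
position: [0.5537, 0.1552, 0.0751]
tcp_rot: [[0.999, 0.054, 0.001], [0.054, -0.999, -0.0], [0.001, 0.0, -1.0]]
force: [-3.8, -1.2, 12.4]
opening: 0.005
```

>>> send_rows --moves '[0,0,0,0,0,-0.2,-1,0,0,0,0,0,0,-1]'

```text
time_s: 18.45
position: [0.5537, 0.1552, 0.0749]
tcp_rot: [[0.999, 0.054, 0.002], [0.054, -0.999, -0.0], [0.002, 0.0, -1.0]]
force: [-6.6, -2.1, 23.2]
opening: 0.003
```

The panel bottomed out: z stopped at 0.0749 and the force jumped from 12 to 23 N. I'll hold for a moment and check.

>>> send_rows --moves '[0,0,0,0,0,0,-1,0,0,0,0,0,0,-1,0,0,0,0,0,0,-1]'

```text
time_s: 18.75
position: [0.5537, 0.1552, 0.0749]
tcp_rot: [[0.999, 0.054, 0.002], [0.054, -0.999, -0.0], [0.002, 0.0, -1.0]]
force: [-6.8, -1.3, 23.1]
opening: 0.007
```

```bash
python3 look.py 14; python3 -c "
from h import *
c=capture('scene');save(c,'scene14')
c=capture('wrist');save(c,'wrist14')
import pickle;pickle.dump(c,open('wrist14.pkl','wb'))"; python3 fm.py wrist14.pkl 0.006
```

```text
18.75 [0.55374515 0.15517936 0.07488233] [-6.75981999 -1.29853444 23.09922326] [-0.19978519  1.09077078 -0.05292887] 0.007364552490016697
slot 590 [0.586  0.1433] 73.93730636739387
mark [341 134  18  58 765] [0.6028 0.1125 0.097 ]
pad [248 226  28  45 220] [[0.5617 0.1554 0.1   ]]
pad [238 235   6  16  62] [[0.5554 0.1664 0.1   ]]
pad [279 235   6  16  67] [[0.5568 0.1442 0.1   ]]
```

View pics/look14.png

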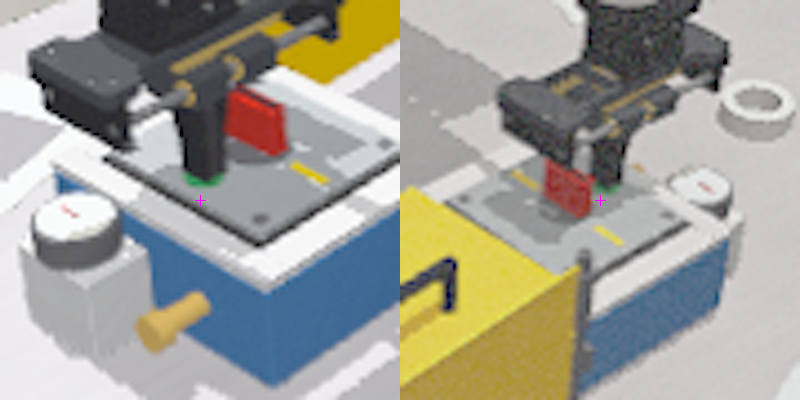

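View pics/scene14.png

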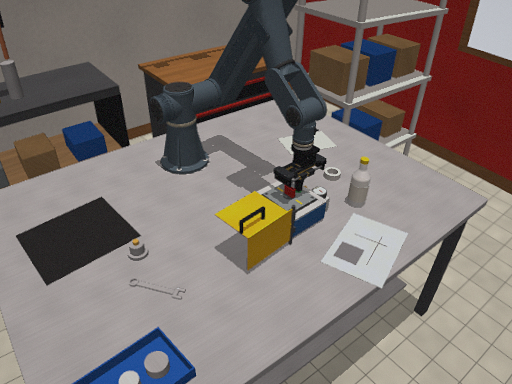

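View pics/wrist14.png

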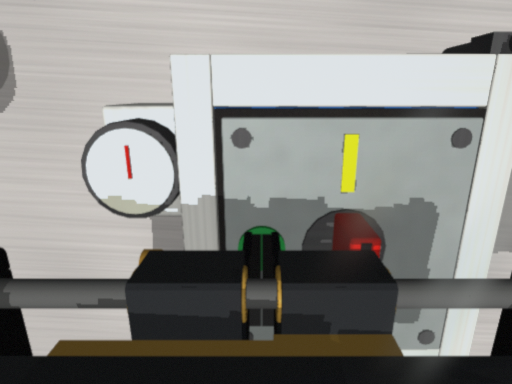

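The panel sits flush under the pad, the door is open, the wing is still aligned, and the bystanders haven't moved. Handing in.

```bash
python3 -c "
from h import *
hand_in();s=read_state();print(s['time_s'],s['position'],s['force'])"
```

```text
the job is handed in; nothing more can be done
the job is handed in; nothing more can be done
```

I did all three steps in order and handed the job in at about 19 s, with the closed fingers still pressing the panel home.

- **Door:** I swung it about 86° from where it stood (case yaw 3°), by its handle, and left it open. It stayed clear of the panel in the later views.
- **Fastener:** I turned it clockwise about 47°. Seen from above after release, the slot was at 3.1° and the marks at 2.9°. I did not re-measure it after the press, because the gripper hid part of the wing, but it looked unchanged.
- **Panel:** I pressed it on the green pad. It travelled about 6 mm, then stopped at a steady z. The force jumped from 12 to 23 N and held there, which is above the gasket's 13 N.
- **Bystanders:** the bottle, tape roll, seal and wrench looked unmoved in the last scene picture, checked by eye only.

**Disagreement:** the real fingertips ended about 20–25 mm above the reported TCP. My first try at the handle therefore closed above the bar without moving anything. I allowed for this afterwards, and the heights where the fingers met the wing and pad agreed with it.

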